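Slide the tub under the scanner and hold the scan lever level

TASK

Slide the picking tub along its lane, without lifting it out, under the scanner bridge until it stands fully home against the end stop, its carton still inside. Then press the rubber pad of the spring-loaded scan lever down with the fingers until the lever is level (half of its travel, pad as high as the thin post in front of it), never near its bottom stop, which would cancel the scan, and finish while still holding it there: do not let go. Leave the parcel, the tape roll and the hand scanner alone.

Things in the scene. Friction and masses are not known exactly. Their poses are not given: they have to be found in the camera images.
- lane: Fixed aluminium lane, 400 mm long (its x -180 to +220 mm), 150 mm wide. Origin on the table on the centre line; +x is the way the tub is slid, away from the robot, y across, z up. Deck top at z 8 mm; curbs both sides, inner faces at y +-60 mm, tops at z 24 mm. Place and yaw vary; it may stand left or right of the lever.
- tub_home (a point): Where the tub's centre is when it stands fully home, its front rim against the end stop: x 105 mm, y 0, z 48 mm in the lane's frame. The end stop is an upright steel plate across the lane, near face at x 190 mm, 140 mm wide, 100 mm high.
- bridge (a point): Middle of the lower near edge of the grey scanner bridge over the lane, at x 130 mm, z 123 mm in the lane's frame; the tub passes beneath. The bridge covers x 130 to 170 mm; its black scanner head tops out at z 190 mm; posts at y +-75 to +-87 mm. The rear of the tub when home stays 110 mm short of it, so there is room to push from behind.
- tub_center (a point): Centre, half-way up, of the loose blue plastic tub in the lane (48 mm above the table), open on top; x along its length. 170 x 110 mm over its 10 mm high rim, 164 x 104 mm below it, 80 mm high, walls 4 mm, 0.25 to 0.5 kg. It starts 60 to 130 mm short of the stop. Push its rear face with shut fingers pointing down; sliding takes 3 to 12 N.
- carton_center (a point): Small cardboard carton, 55 x 42 x 38 mm, loose in the front part of the tub; point at its centre. It rides along and need not be touched.
- lever_base: Fixed grey stand of the scan lever, 250 mm long (its x -150 to +100 mm), 80 mm wide, top at z 50 mm. Origin on its centre line, 0 to 30 mm above the table, as the stand is set higher or lower; z up. The hinge is a level axle along y at x 60 mm, z 90 mm between two cheeks with tops at z 108 mm; the lever reaches from it to -x (towards the robot). Place, height and yaw vary.
- post_top (a point): Top of a fixed steel post 12 mm thick, at x -128 mm, z 95 mm in the stand's frame, about 28 mm in front of the pad's edge: as high as the top of the pad when the lever is level.
- lever_pad (a point): Centre of the top face of the black rubber pad at the free end of the lever, where it is pressed: pad 40 mm (x) by 44 mm (y), 10 mm thick, 135 mm from the hinge. In the stand's frame it lies near x -73 mm, y 0; its top is at z 122 mm at rest, 95 mm when level, 68 mm at the bottom stop. The point turns with the lever.
- lever (a joint): Angle of the scan lever in rad: 0 at rest (free end 0.2 rad above level), 0.2 when level, 0.4 at the bottom stop; grows as it is pressed down. A spring returns it: pressing at the pad takes about 3 N to start, 6 N at level, 9 N at the bottom.
- parcel: Bystander: cardboard parcel 140 x 100 x 70 mm; origin at the centre of its underside. Leave alone.
- tape: Bystander: clear tape roll lying flat, 100 mm across, 48 mm high; origin at the centre of its underside. Leave alone.
- handscanner: Bystander: black hand scanner with a grey grip lying flat, about 170 x 55 x 50 mm; origin at the underside of its head, grip towards its -x. Leave alone.
Not all that is in view belongs to the job. Of the things shaped like the part that bears tub_center, the blue one is meant. Of the things that look like the part that bears carton_center, the smaller one is meant.

How it is judged:
By the outcome, as a careful person would: the job done as asked, in the order asked, and still so for the second after the job is handed in, while the arm keeps its last pose, push and grip.
It also fails if it takes over 48 s, if anything falls off the work surface, if the arm or the gripper's body presses on something with over 40 N, if the wrist force passes 120 N, or if a joint passes its speed limit or range.

ROBOT

A 6-joint arm with a two-finger parallel gripper is mounted at the origin on the work surface. World frame = base frame: x ahead of the robot, y to its left, z up, the work surface at z = 0. Lengths are in m, angles in rad, forces in N, time in s.
With the tool pointing down it reaches from about 0.3 to 0.825 m from the base axis. Payload 5.4 kg.
Tool frame: the origin (TCP) lies between the finger pads; the fingertips stand 14 mm ahead of it and the grasp point (between the pads) lies 5 mm behind it; z points along the fingers, x is the direction in which the jaws open and shut, and the axes are right-handed (so a half turn about z gives the same grasp; the last joint's range is limited). The gripper opens to 92 mm and grips with 3 to 60 N. Pads are 20 mm wide; open, the fingers measure 128 mm over their backs; the gripper's body (75 mm by 189 mm) begins 69 mm behind the grasp point.
Start: joints at [1.062, 0.158, 1.597, -0, 1.386, -0.21], TCP at [0.169, 0.55, 0.229] pointing down, gripper open.
Joint ranges: [-2.91, 2.91], [-0.94, 2.29], [0.18, 2.7], [-1.29, 4.43], [0.17, 2.64], [-3, 3]. Speed limits (rad/s): [2.57, 2.57, 3.14, 3.14, 3.14, 3.14].

INTERFACE

Orientations are given as a 3x3 rotation matrix whose columns are the frame's x, y, z axes.
In Python, from workcell import sensors, vision, workorder gives the robot as it stands.
- The arm moves only by the tool jog_arm, never from a script. Its argument "increments" is one flat list of numbers, 7 for each row, row after row: the shift along the tool's x, y, z in mm, then the turn, a rotation vector about the tool's x, y, z in rad, then the opening, from -1 (shut) to 1 (fully open), so that 0 is half open. In form: [x, y, z, ax, ay, az, hand, x, y, z, ax, ay, az, hand, ...]. A call has 1 to 5 rows; each row is the pose to reach, as a shift and turn from the pose measured when the call began, along the tool's axes at that moment; what a row does not reach only later rows make up. A row lasts 1/10 s, in which the tool goes at most 50 mm and 8.59 degrees, less where a joint would pass 70% of its speed; a pose out of reach is approached as far as the arm can. A call with a gripper value outside its range is refused whole. The fingers move at their own pace and stop on an object; "squeeze" is the grip in N (left out, the last holds). Time passes only in rows, so rows that repeat a pose let the fingers close. It gives the time, the measured TCP pose, the force and the opening at its end, in the units of the state.
- sensors.sense(): the state, without advancing time (a new reading comes with each control period).
- vision.snapshot(name): name is "scene" or "top"; returns a dict with "frame" (420x560x3 uint8, red, green, blue), "fov_y" (degrees; the focal length in pixels is half the picture's height over the tangent of half this angle, whatever the lens; pixels are square), "cx", "cy" (the principal point, pixels), "rvec" (rotation vector, rad) and "tvec" (3), from world to camera coordinates, as OpenCV has them. Camera axes: x right, y down, z forward; pixel columns grow to the right and rows downward; lengths in m; the calibration is good to about 2 mm. A picture is of the moment at which its call begins. There is no depth.
- workorder.job_done(): hands the job in, once; it reports no verdict.
The state is a dict: "clock": time; "qpos": joint angles; "dq": joint speeds; "tau": joint torques, N m; "tool_pos": TCP position; "orientation": TCP orientation; "ft_force": force on the tool from outside, world axes, zero at the start; "ft_torque": the same for the moment, N m; "gripper_width": finger opening in m.
Only numpy, scipy, OpenCV 4.12 (cv2) and the standard library are available. Lean on these libraries where they do the work, as an engineer would, in place of code of your own. Each camera call takes 0.05 s, during which the arm holds its last target.

## Working session

There is one attempt and no reset: what is moved stays moved. The work goes in short steps, Python scripts to look and compute and a tool call to move; the robot and the scene stay as the last step left them, time stands still between calls to the robot, and variables do not carry over. Pictures are saved under pics/ and viewed, and the job is handed in when it is done.

Besides the shell and the picture viewer there is one more tool, called after ">>>" as name(argument=value, ...) on one line, values as JSON. jog_arm: Moves the arm, as the interface text tells. Its arguments: {"type":"object","properties":{"increments":{"type":"array"},"squeeze":{"type":"number"}},"required":["increments"]}

```bash
mkdir -p pics; ls
cat > h.py <<'E'
import numpy as np, cv2
from workcell import sensors, vision, workorder
def snap(n,f=None):
    s=vision.snapshot(n)
    if f: cv2.imwrite('pics/'+f,s['frame'][:,:,::-1])
    return s
def K(s):
    h=s['frame'].shape[0]; f=h/2/np.tan(np.radians(s['fov_y'])/2)
    return np.array([[f,0,s['cx']],[0,f,s['cy']],[0,0,1]])
def cam(s):
    R=cv2.Rodrigues(np.array(s['rvec'],float))[0]; t=np.array(s['tvec'],float).ravel(); return R,t
def ray(s,u,v):
    R,t=cam(s); d=R.T@np.linalg.inv(K(s))@np.array([u,v,1.]); return -R.T@t,d
def onz(s,u,v,z):
    o,d=ray(s,u,v); return o+d*(z-o[2])/d[2]
def proj(s,p):
    R,t=cam(s); c=(R@np.atleast_2d(p).T).T+t; q=(K(s)@c.T).T; return q[:,:2]/q[:,2:]
E
python3 - <<'E'
from h import *
import pickle
S={}
for n in('scene','top'):
    s=snap(n,n+'0.png'); S[n]=s
    print({k:v for k,v in s.items() if k!='frame'}, ray(s,280,210))
pickle.dump(S,open('S0.pkl','wb'))
print(sensors.sense())
E
```

```text
pics
{'fov_y': 43.89962861270595, 'cx': 280.76009523986033, 'cy': 208.77694252111024, 'rvec': array([ 1.73755895,  2.07845459, -0.59312412]), 'tvec': array([ 0.08950754, -0.4048032 ,  1.93965621])} (array([1.37767588, 0.13709255, 1.42033738]), array([-0.52667535, -0.08530533, -0.84577995]))
{'fov_y': 47.832312550529856, 'cx': 271.629645672195, 'cy': 206.3736019703466, 'rvec': array([ 2.18042495, -2.13552492,  0.1529062 ]), 'tvec': array([-0.02159944,  0.56249979,  1.36209559])} (array([0.37934219, 0.00226492, 1.4241739 ]), array([ 0.12389948, -0.02652415, -0.99212726]))
{'clock': 0.1, 'qpos': array([ 1.06189337e+00,  1.58983339e-01,  1.59809017e+00,  1.44739895e-05,
        1.38620425e+00, -2.10125240e-01]), 'dq': array([ 0.00055367, -0.00148162, -0.00325401,  0.00043417,  0.00032967,
       -0.00039352]), 'tau': array([-7.58179976e-05, -3.86501992e+01, -3.22961283e+01,  7.03770085e-02,
        3.39505810e-02, -4.61362379e-05]), 'tool_pos': array([0.1690147 , 0.54903684, 0.22772695]), 'orientation': array([[ 2.94354159e-01,  9.55696047e-01, -8.33442681e-04],
       [ 9.55694995e-01, -2.94355112e-01, -1.46463826e-03],
       [-1.64507711e-03, -3.65394635e-04, -9.99998580e-01]]), 'ft_force': array([0.24732326, 0.24503597, 0.56762869]), 'ft_torque': array([ 0.00534183, -0.02134776,  0.01779024]), 'gripper_width': 0.09164420839509944}
```

View pics/scene0.png

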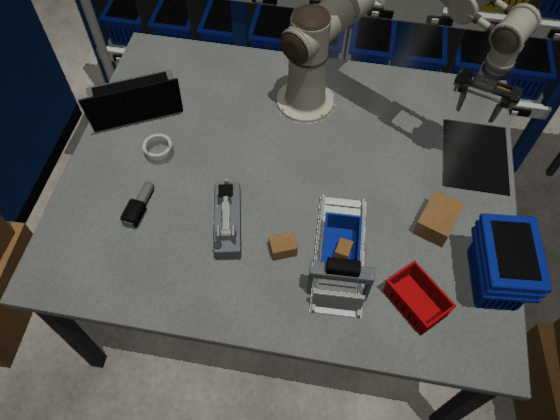

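View pics/top0.png

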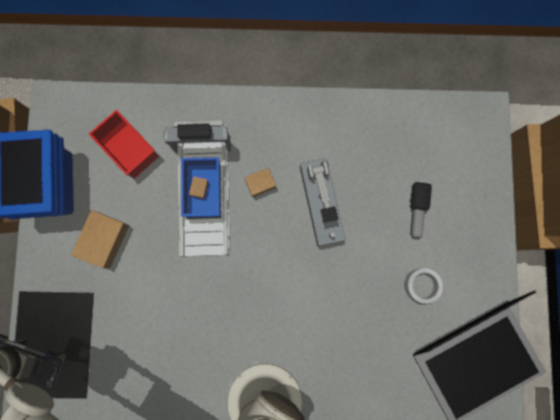

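The top view shows the lane with the blue tub at about (203,188) and the bridge at (197,133). The lever stand is at about (322,203) with its black pad at (330,215). I'll enlarge both.

Run:
```python
from h import *
import pickle
S=pickle.load(open('S0.pkl','rb'))
def crop(n,x0,y0,x1,y1,k,f):
    c=S[n]['frame'][y0:y1,x0:x1,::-1]; cv2.imwrite('pics/'+f,cv2.resize(c,None,fx=k,fy=k,interpolation=cv2.INTER_CUBIC))
crop('top',160,110,360,260,4,'t1.png')
crop('scene',200,170,390,325,4,'s1.png')
```

```text
(no output)
```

View pics/t1.png

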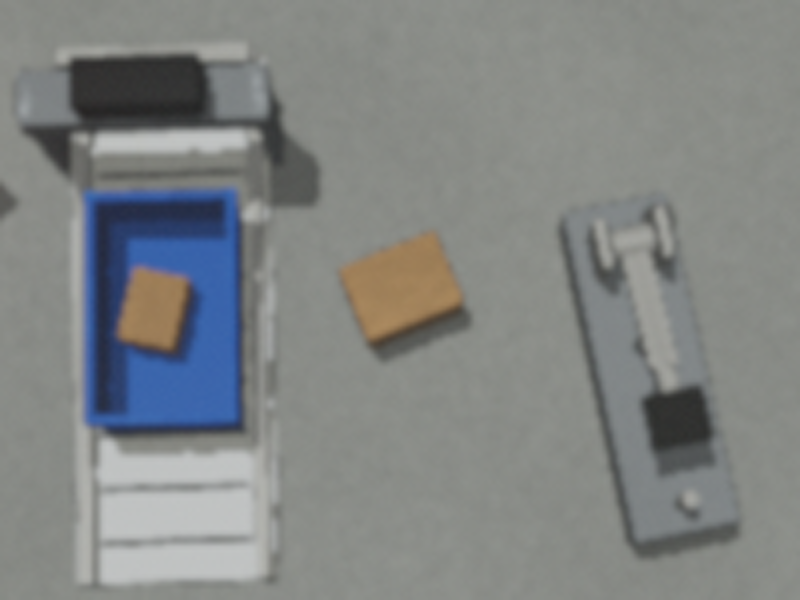

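View pics/s1.png

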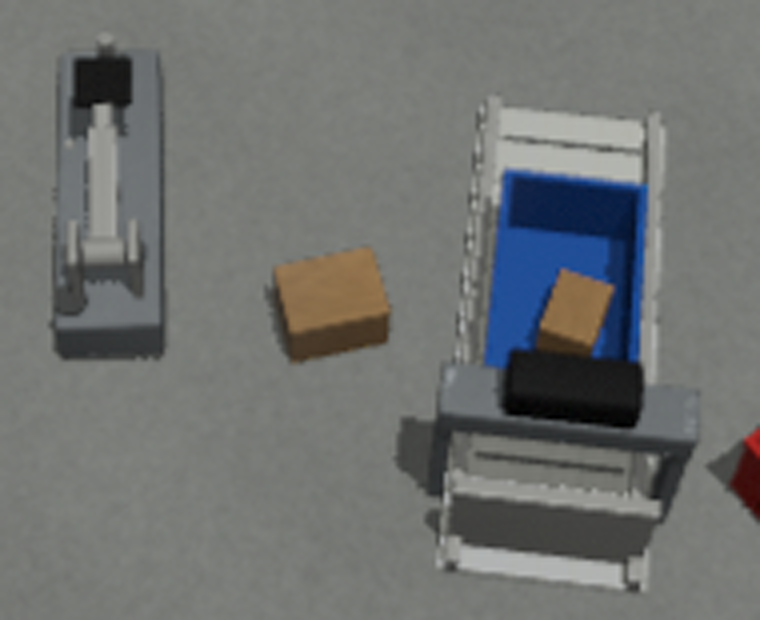

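```bash
cat >> h.py <<'E'
def T(x,y): return (160+(x+.5)/4-.5,110+(y+.5)/4-.5)
def C(x,y): return (200+(x+.5)/4-.5,170+(y+.5)/4-.5)
def tri(a,pa,b,pb):
    Ps=[]
    for s in(a,b):
        R,t=cam(s); Ps.append(K(s)@np.c_[R,t])
    X=cv2.triangulatePoints(Ps[0],Ps[1],np.array(pa,float).reshape(2,1),np.array(pb,float).reshape(2,1)).ravel(); X=X[:3]/X[3]
    e=[np.linalg.norm(proj(s,X)[0]-p) for s,p in((a,pa),(b,pb))]
    return X,e
E
python3 - <<'E'
from h import *
import pickle
np.set_printoptions(precision=4,suppress=True)
S=pickle.load(open('S0.pkl','rb')); t=S['top'];s=S['scene']
print('tub rim top')
for p in[(85,190),(237,188),(242,427),(86,425)]: print(onz(t,*T(*p),.088))
print('scene tub rear corners');
for p in[(503,170),(648,183)]: print(onz(s,*C(*p),.088))
print('lane curbs near top'); 
for p in[(78,583),(268,582)]: print(onz(t,*T(*p),.024))
for p in[(484,100),(660,115)]: print(onz(s,*C(*p),.024))
print('lane far scene z0');
for p in[(437,570),(645,590)]: print(onz(s,*C(*p),.0))
print('bridge top view top corners'); 
print('stand corners top z~.065')
for p in[(562,213),(668,193),(738,522),(636,545)]: print(onz(t,*T(*p),.065))
for p in[(60,52),(160,50),(163,328),(55,330)]: print(onz(s,*C(*p),.065))
print('post',tri(t,T(690,498),s,C(106,40)))
print('pad',tri(t,T(678,418),s,C(103,82)))
for a,b in[((645,397),(131,106)),((700,388),(75,106)),((712,438),(77,58)),((654,447),(131,58))]: print(tri(t,T(*a),s,C(*b)))
for a,b in[((562,213),(163,328)),((668,193),(55,330))]: print('st',tri(t,T(*a),s,C(*b)))
for a,b in[((738,522),(60,52)),((636,545),(160,50))]: print('st near',tri(t,T(*a),s,C(*b)))
E
```

```text
tub rim top
[0.6935 0.2547 0.088 ]
[0.6974 0.1455 0.088 ]
[0.5244 0.136  0.088 ]
[0.5234 0.2463 0.088 ]
scene tub rear corners
[0.5307 0.1388 0.088 ]
[0.5224 0.2477 0.088 ]
lane curbs near top
[0.4136 0.2586 0.024 ]
[0.4172 0.1194 0.024 ]
[0.4266 0.1151 0.024 ]
[0.4153 0.2566 0.024 ]
lane far scene z0
[0.8193 0.1359 0.    ]
[0.8077 0.2844 0.    ]
bridge top view top corners
stand corners top z~.065
[ 0.6896 -0.0906  0.065 ]
[ 0.7064 -0.1684  0.065 ]
[ 0.4658 -0.2199  0.065 ]
[ 0.4478 -0.1467  0.065 ]
[ 0.4701 -0.2218  0.065 ]
[ 0.4537 -0.1442  0.065 ]
[ 0.6964 -0.0884  0.065 ]
[ 0.7121 -0.1656  0.065 ]
post (array([ 0.4793, -0.1794,  0.1049]), [np.float64(0.15206362157560152), np.float64(0.11344737362199829)])
pad (array([ 0.5326, -0.1676,  0.1272]), [np.float64(0.24693143127930028), np.float64(0.18771533114443864)])
(array([ 0.5472, -0.144 ,  0.1227]), [np.float64(0.666972038197741), np.float64(0.5113909963988867)])
(array([ 0.5546, -0.1838,  0.1225]), [np.float64(0.08032288166338045), np.float64(0.061673308389494426)])
(array([ 0.5187, -0.1903,  0.133 ]), [np.float64(0.20138500123096864), np.float64(0.1518560739188778)])
(array([ 0.5116, -0.1504,  0.1334]), [np.float64(0.23336294467942992), np.float64(0.1756060572778336)])
st (array([ 0.6917, -0.0906,  0.0555]), [np.float64(0.24069175899843676), np.float64(0.19938844481442125)])
st (array([ 0.7082, -0.1683,  0.0568]), [np.float64(0.3710734049345201), np.float64(0.3088123831614405)])
st near (array([ 0.4664, -0.2221,  0.0596]), [np.float64(0.4658216443282294), np.float64(0.3483375432571863)])
st near (array([ 0.4481, -0.1467,  0.0567]), [np.float64(0.3101623440576515), np.float64(0.23108521157490827)])
```

>>> jog_arm(increments=[-25,40,0,0,0,-0.09,-1,-50,80,0,0,0,-0.18,-1,-76,121,0,0,0,-0.27,-1,-101,161,0,0,0,-0.35,-1,-126,201,0,0,0,-0.353,-1], squeeze=20)

```text
clock: 0.6
tool_pos: [0.3246, 0.3678, 0.2275]
orientation: [[-0.056, 0.998, -0.001], [0.998, 0.056, -0.002], [-0.002, -0.001, -1.0]]
ft_force: [0.1, -0.3, -0.1]
gripper_width: 0.0542
```

```bash
cat >> h.py <<'E'
def rel(target,Rt=None):
    st=sensors.sense(); R=st['orientation']; d=R.T@(np.array(target)-st['tool_pos'])*1000
    rv=cv2.Rodrigues(R.T@Rt)[0].ravel() if Rt is not None else None
    print('t',round(st['clock'],2),'pos',st['tool_pos'].round(4),'F',st['ft_force'].round(2),'w',round(st['gripper_width'],4)); print('d mm',d.round(1),'rv',None if rv is None else rv.round(3))
def Rt(yaw,tilt):
    x=np.array([-np.sin(yaw),np.cos(yaw),0]); f=np.array([np.cos(yaw),np.sin(yaw),0]); z=np.array([0,0,-1.])
    y=f; R=np.c_[x,y,z]
    return R@cv2.Rodrigues(np.array([-tilt,0,0]))[0]
E
python3 - <<'E'
from h import *
rel([.48,.189,.2],Rt(.055,.15))
E
```

```text
t 0.6 pos [0.3246 0.3678 0.2275] F [ 0.12 -0.29 -0.09] w 0.0542
d mm [-187.2  145.1   27.7] rv [-0.151  0.002  0.002]
```

>>> jog_arm(increments=[-38,29,5,-0.03,0,0,-1,-75,58,11,-0.06,0,0,-1,-112,87,16,-0.09,0,0,-1,-150,116,22,-0.12,0,0,-1,-187,145,28,-0.15,0,0,-1])

```text
clock: 1.1
tool_pos: [0.4807, 0.1875, 0.1992]
orientation: [[-0.056, 0.987, 0.149], [0.998, 0.056, 0.007], [-0.002, 0.149, -0.989]]
ft_force: [0.2, 1.0, 0.1]
gripper_width: 0.0138
```

Run:
```python
from h import *
rel([.48,.189,.04],Rt(.055,.15))
s=snap('scene'); c=s['frame'][100:340,180:400,::-1]; cv2.imwrite('pics/s2.png',cv2.resize(c,None,fx=2.5,fy=2.5))
```

```text
t 1.1 pos [0.4807 0.1875 0.1992] F [0.18 1.04 0.12] w 0.0138
d mm [  1.9 -24.3 157.3] rv [-0.     0.002  0.001]
```

View pics/s2.png

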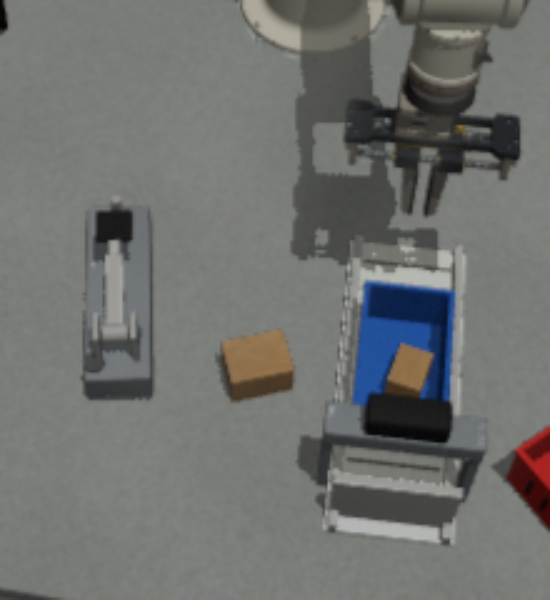

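>>> jog_arm(increments=[0,-5,32,0,0,0,-1,1,-10,63,0,0,0,-1,1,-15,95,0,0,0,-1,2,-20,126,0,0,0,-1,2,-24,157,0,0,0,-1])

```text
clock: 1.65
tool_pos: [0.4828, 0.1838, 0.0379]
orientation: [[-0.052, 0.987, 0.15], [0.999, 0.052, 0.002], [-0.006, 0.15, -0.989]]
ft_force: [-0.4, 0.2, -0.0]
gripper_width: 0.0005
```

Run:
```python
from h import *
import math
c=np.array([math.cos(.055),math.sin(.055)])
rel([.505,.1905,.038],Rt(.055,.15))
rel([.6,.1972,.038],Rt(.055,.15))
s=snap('top'); c=s['frame'][110:260,160:360,::-1]; cv2.imwrite('pics/t2.png',cv2.resize(c,None,fx=4,fy=4,interpolation=cv2.INTER_CUBIC))
```

```text
t 1.65 pos [0.4828 0.1838 0.0379] F [-0.38  0.16 -0.03] w 0.0005
d mm [ 5.5 22.3  3.3] rv [ 0.001  0.006 -0.002]
t 1.65 pos [0.4828 0.1838 0.0379] F [-0.38  0.16 -0.03] w 0.0005
d mm [  7.3 116.4  17.6] rv [ 0.001  0.006 -0.002]
```

View pics/t2.png

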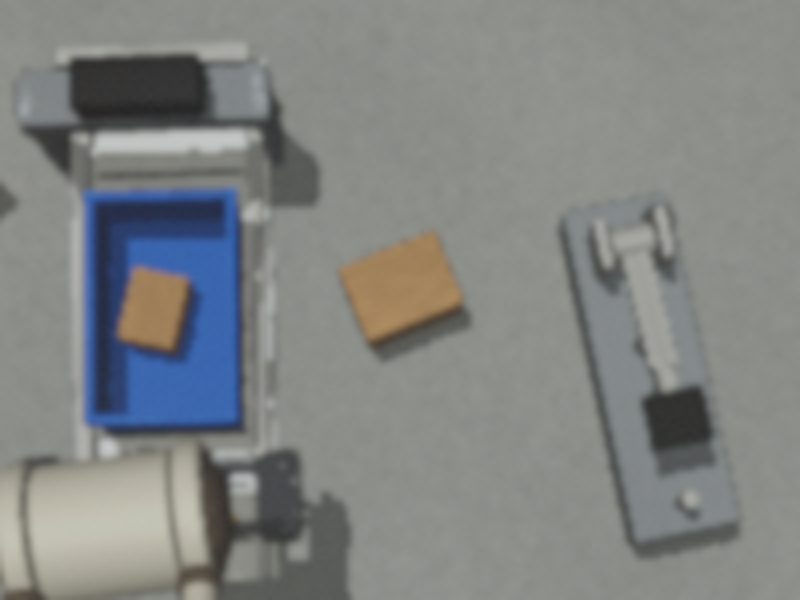

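>>> jog_arm(increments=[3,8,1,0,0,0,-1,5,16,2,0,0,0,-1,5,24,4,0,0,0,-1,5,32,5,0,0,0,-1,5,40,6,0,0,0,-1])

```text
clock: 2.2
tool_pos: [0.5195, 0.1902, 0.0333]
orientation: [[-0.052, 0.989, 0.141], [0.999, 0.052, 0.001], [-0.006, 0.14, -0.99]]
ft_force: [-7.4, -0.1, 4.6]
gripper_width: 0.0004
```

Run:
```python
from h import *
rel([.57,.1955,.038],Rt(.055,.15))
```

```text
t 2.2 pos [0.5195 0.1902 0.0333] F [-7.37 -0.07  4.56] w 0.0004
d mm [ 2.6 50.9  2.5] rv [-0.009  0.007 -0.002]
```

>>> jog_arm(increments=[1,10,-2,-0.01,0,0,-1,1,20,-3,-0.01,0,0,-1,2,30,-3,-0.01,0,0,-1,2,40,-2,-0.01,0,0,-1,2,50,-1,-0.01,0,0,-1])

```text
clock: 2.7
tool_pos: [0.5694, 0.1948, 0.0412]
orientation: [[-0.052, 0.987, 0.15], [0.999, 0.052, 0.001], [-0.007, 0.15, -0.989]]
ft_force: [-2.3, -0.2, -1.3]
gripper_width: 0.0
```

Run:
```python
from h import *
rel([.608,.198,.04],Rt(.055,.15))
s=snap('scene'); c=s['frame'][160:330,290:400,::-1]; cv2.imwrite('pics/s3.png',cv2.resize(c,None,fx=3.5,fy=3.5,interpolation=cv2.INTER_CUBIC))
```

```text
t 2.7 pos [0.5694 0.1948 0.0412] F [-2.3  -0.19 -1.3 ] w 0.0
d mm [ 1.2 38.1  6.9] rv [ 0.     0.007 -0.002]
```

View pics/s3.png

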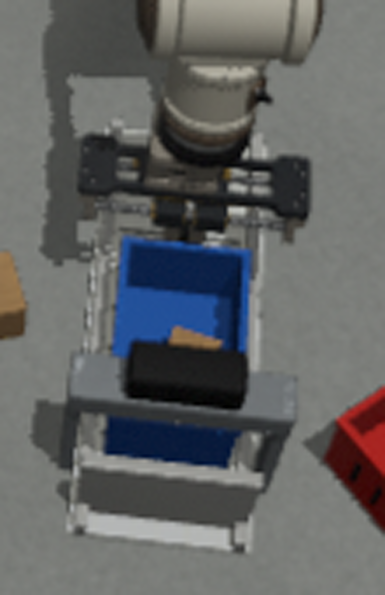

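The tub is sliding straight under the bridge, with the carton still inside (top face at about crop (190,335)). I'll keep pushing towards the stop.

>>> jog_arm(increments=[0,7,1,0,0,0,-1,0,14,2,0,0,0,-1,1,20,3,0,0,0,-1,1,26,4,0,0,0,-1,1,31,5,0,0,0,-1])

```text
clock: 3.25
tool_pos: [0.603, 0.1975, 0.0418]
orientation: [[-0.052, 0.987, 0.153], [0.999, 0.052, 0.002], [-0.006, 0.153, -0.988]]
ft_force: [-4.7, -0.9, 2.7]
gripper_width: 0.0003
```

>>> jog_arm(increments=[0,4,0,0,0,0,-1,0,8,0,0,0,0,-1,0,11,1,0,0,0,-1,0,14,1,0,0,0,-1,0,14,1,0,0,0,-1])

```text
clock: 3.75
tool_pos: [0.608, 0.198, 0.0414]
orientation: [[-0.053, 0.99, 0.13], [0.999, 0.053, -0.001], [-0.008, 0.13, -0.991]]
ft_force: [-37.5, -4.9, 28.6]
gripper_width: 0.0004
```

>>> jog_arm(increments=[0,-4,0,0,0,0,-1,0,-10,-1,0,0,0,-1,0,-20,-3,0,0,0,-1,0,-35,-5,0,0,0,-1,0,-50,-8,0,0,0,-1])

```text
clock: 4.25
tool_pos: [0.5577, 0.1953, 0.0432]
orientation: [[-0.053, 0.99, 0.132], [0.999, 0.053, -0.001], [-0.008, 0.132, -0.991]]
ft_force: [-0.9, 0.3, 0.5]
gripper_width: 0.0005
```

Run:
```python
from h import *
rel([.54,.192,.2],Rt(.055,.0))
s=snap('scene'); c=s['frame'][160:330,290:400,::-1]; cv2.imwrite('pics/s4.png',cv2.resize(c,None,fx=3.5,fy=3.5,interpolation=cv2.INTER_CUBIC))
s=snap('top'); c=s['frame'][110:260,160:360,::-1]; cv2.imwrite('pics/t4.png',cv2.resize(c,None,fx=4,fy=4,interpolation=cv2.INTER_CUBIC))
```

```text
t 4.25 pos [0.5577 0.1953 0.0432] F [-0.9   0.26  0.53] w 0.0005
d mm [  -3.6    3.  -157.7] rv [ 0.133  0.008 -0.002]
```

View pics/s4.png

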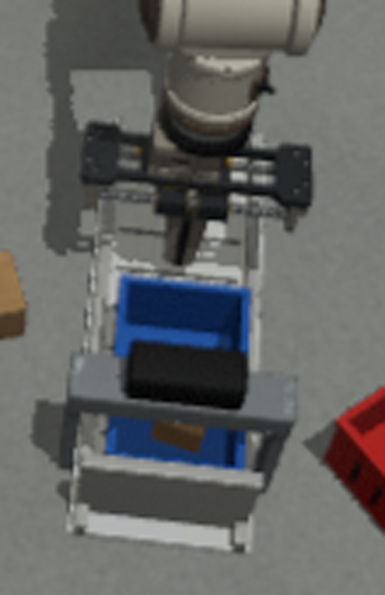

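View pics/t4.png

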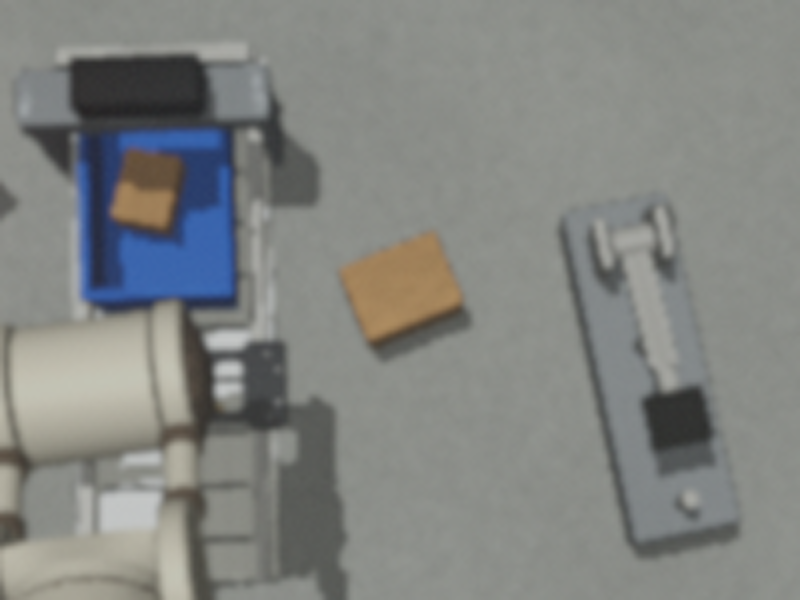

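Run:
```python
from h import *
import pickle
np.set_printoptions(precision=4,suppress=True)
S=pickle.load(open('S0.pkl','rb')); t=S['top'];s=S['scene']
a=onz(t,*T(84,301),.088),onz(t,*T(237,305),.088)
b=[onz(s,290+x/3.5,160+y/3.5,.088) for x,y in((118,276),(250,288))]
print(a,b)
# stop near-face top edge (z .1) in scene and rear top edge
for z in(.1,.108):
  print([onz(s,290+x/3.5,160+y/3.5,z) for x,y in((82,459),(265,476))])
  print([onz(s,290+x/3.5,160+y/3.5,z) for x,y in((79,467),(262,487))])
```

```text
(array([0.6124, 0.2518, 0.088 ]), array([0.6119, 0.1425, 0.088 ])) [array([0.6231, 0.1459, 0.088 ]), array([0.6146, 0.2556, 0.088 ])]
[array([0.7968, 0.1394, 0.1   ]), array([0.7854, 0.2814, 0.1   ])]
[array([0.8038, 0.1381, 0.1   ]), array([0.7949, 0.2799, 0.1   ])]
[array([0.8003, 0.1394, 0.108 ]), array([0.789 , 0.2805, 0.108 ])]
[array([0.8073, 0.1381, 0.108 ]), array([0.7985, 0.279 , 0.108 ])]
```

>>> jog_arm(increments=[0,15,2,0,0,0,-1,0,30,4,0,0,0,-1,0,40,5,0,0,0,-1,0,44,6,0,0,0,-1,0,46,6,0,0,0,-1])

```text
clock: 4.85
tool_pos: [0.6031, 0.1978, 0.0427]
orientation: [[-0.053, 0.99, 0.13], [0.999, 0.054, -0.001], [-0.008, 0.13, -0.991]]
ft_force: [-0.6, -0.1, -0.0]
gripper_width: 0.001
```

>>> jog_arm(increments=[0,2,0,0,0,0,-1,0,3,0,0,0,0,-1])

```text
clock: 5.05
tool_pos: [0.6059, 0.1979, 0.043]
orientation: [[-0.053, 0.99, 0.13], [0.999, 0.054, -0.001], [-0.008, 0.13, -0.992]]
ft_force: [-0.1, 0.9, -0.2]
gripper_width: 0.0003
```

>>> jog_arm(increments=[0,3,0,0,0,0,-1,0,5,0,0,0,0,-1,0,5,0,0,0,0,-1])

```text
clock: 5.35
tool_pos: [0.6074, 0.1981, 0.0428]
orientation: [[-0.053, 0.991, 0.121], [0.999, 0.054, -0.002], [-0.009, 0.121, -0.993]]
ft_force: [-12.1, -2.1, 9.4]
gripper_width: 0.0003
```

>>> jog_arm(increments=[0,-4,0,0,0,0,-1,0,-12,-1,0,0,0,-1,0,-30,-4,0,0,0,-1,0,-50,-20,0,0,0,-1,0,-50,-60,0,0,0,-1])

```text
clock: 5.85
tool_pos: [0.5445, 0.195, 0.0918]
orientation: [[-0.054, 0.992, 0.11], [0.998, 0.055, -0.004], [-0.01, 0.11, -0.994]]
ft_force: [0.0, 0.1, -0.0]
gripper_width: 0.0004
```

Run:
```python
from h import *
rel([.55,.15,.2],Rt(.055,.0))
rel([.5304,-.1678,.2],Rt(.2226,.0))
```

```text
t 5.85 pos [0.5445 0.195  0.0918] F [ 0.04  0.14 -0.03] w 0.0004
d mm [ -46.3   14.9 -106.8] rv [ 0.11   0.01  -0.001]
t 5.85 pos [0.5445 0.195  0.0918] F [ 0.04  0.14 -0.03] w 0.0004
d mm [-362.6  -21.9 -107.7] rv [ 0.109  0.019 -0.168]
```

>>> jog_arm(increments=[0,0,-45,0.02,0,0,-1,0,0,-85,0.04,0,0,-1,-40,0,-107,0.06,0,-0.03,-1,-80,-5,-107,0.08,0.01,-0.06,-1,-120,-8,-107,0.109,0.019,-0.09,-1])

```text
clock: 6.35
tool_pos: [0.5312, 0.0742, 0.1999]
orientation: [[-0.147, 0.989, 0.003], [0.989, 0.147, 0.004], [0.004, 0.003, -1.0]]
ft_force: [0.6, 0.1, -0.5]
gripper_width: 0.0005
```

Run:
```python
from h import *
rel([.5304,-.1678,.2],Rt(.2226,.0))
```

```text
t 6.35 pos [0.5312 0.0742 0.1999] F [ 0.56  0.12 -0.55] w 0.0005
d mm [-239.2  -36.3   -1.1] rv [ 0.004 -0.004 -0.075]
```

>>> jog_arm(increments=[-48,-7,0,0,0,-0.015,-1,-96,-14,0,0,0,-0.03,-1,-143,-22,0,0,0,-0.045,-1,-191,-29,-1,0,0,-0.06,-1,-239,-36,-1,0.004,-0.004,-0.075,-1])

```text
clock: 6.85
tool_pos: [0.5302, -0.1695, 0.2001]
orientation: [[-0.221, 0.975, 0.001], [0.975, 0.221, -0.001], [-0.001, 0.0, -1.0]]
ft_force: [0.9, 0.6, 0.2]
gripper_width: 0.0002
```

Run:
```python
from h import *
rel([.5304,-.1678,.155],Rt(.2226,.0))
snap('scene','s5f.png')
s=snap('scene'); c=s['frame'][140:270,170:300,::-1]; cv2.imwrite('pics/s5.png',cv2.resize(c,None,fx=4,fy=4,interpolation=cv2.INTER_CUBIC))
```

```text
t 6.85 pos [ 0.5302 -0.1695  0.2001] F [0.88 0.56 0.16] w 0.0002
d mm [ 1.7  0.5 45.1] rv [0.    0.001 0.   ]
```

View pics/s5.png

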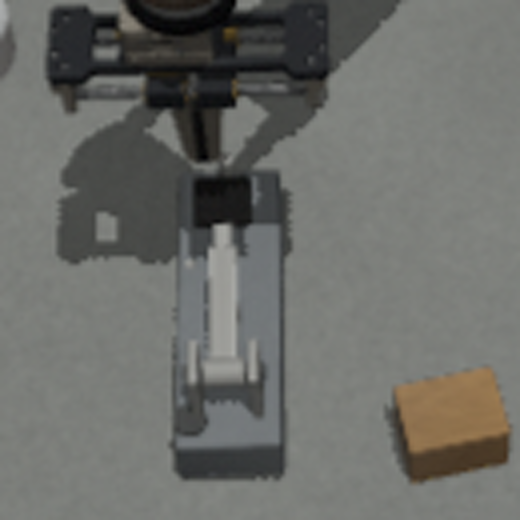

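>>> jog_arm(increments=[1,0,20,0,0,0,-1,2,1,37,0,0,0,-1,2,1,45,0,0,0,-1,2,1,47,0,0,0,-1,2,1,47,0,0,0,-1])

```text
clock: 7.45
tool_pos: [0.5309, -0.1702, 0.1532]
orientation: [[-0.216, 0.977, 0.001], [0.976, 0.216, -0.003], [-0.003, 0.0, -1.0]]
ft_force: [1.3, -0.4, 1.3]
gripper_width: 0.0003
```

>>> jog_arm(increments=[0,0,2,0,0,0,-1,0,0,2,0,0,0,-1])

```text
clock: 7.65
tool_pos: [0.5313, -0.1702, 0.1519]
orientation: [[-0.216, 0.976, 0.002], [0.976, 0.216, -0.004], [-0.004, 0.001, -1.0]]
ft_force: [-0.0, -0.9, -0.7]
gripper_width: 0.0003
```

>>> jog_arm(increments=[0,0,2,0,0,0,-1,0,0,2,0,0,0,-1])

```text
clock: 7.85
tool_pos: [0.5314, -0.1703, 0.15]
orientation: [[-0.216, 0.976, 0.002], [0.976, 0.216, -0.004], [-0.004, 0.001, -1.0]]
ft_force: [-0.1, 0.4, -0.9]
gripper_width: 0.0004
```

>>> jog_arm(increments=[0,0,2,0,0,0,-1,0,0,2,0,0,0,-1])

```text
clock: 8.05
tool_pos: [0.5315, -0.1704, 0.1482]
orientation: [[-0.216, 0.976, 0.002], [0.976, 0.216, -0.004], [-0.005, 0.001, -1.0]]
ft_force: [-1.0, 0.2, 3.2]
gripper_width: 0.0003
```

>>> jog_arm(increments=[0,0,0,0,0,0,-1,0,0,0,0,0,0,-1])

```text
clock: 8.25
tool_pos: [0.5316, -0.1705, 0.1485]
orientation: [[-0.216, 0.976, 0.003], [0.976, 0.216, -0.004], [-0.005, 0.002, -1.0]]
ft_force: [-1.5, 0.7, 3.4]
gripper_width: 0.0006
```

>>> jog_arm(increments=[0,0,2,0,0,0,-1,0,0,2,0,0,0,-1])

```text
clock: 8.45
tool_pos: [0.5316, -0.1706, 0.1464]
orientation: [[-0.216, 0.976, 0.003], [0.976, 0.216, -0.005], [-0.005, 0.002, -1.0]]
ft_force: [-0.8, -0.3, 3.0]
gripper_width: 0.0004
```

>>> jog_arm(increments=[0,0,2,0,0,0,-1,0,0,2,0,0,0,-1])

```text
clock: 8.65
tool_pos: [0.5315, -0.1707, 0.1442]
orientation: [[-0.216, 0.976, 0.002], [0.976, 0.216, -0.005], [-0.005, 0.001, -1.0]]
ft_force: [-1.3, -0.8, 2.5]
gripper_width: 0.0005
```

>>> jog_arm(increments=[0,0,2,0,0,0,-1,0,0,2,0,0,0,-1])

```text
clock: 8.85
tool_pos: [0.5315, -0.1708, 0.1419]
orientation: [[-0.216, 0.976, 0.002], [0.976, 0.216, -0.005], [-0.005, 0.001, -1.0]]
ft_force: [-1.1, -0.2, 3.1]
gripper_width: 0.0005
```

>>> jog_arm(increments=[0,0,5,0,0,0,-1,0,0,10,0,0,0,-1,0,0,15,0,0,0,-1,0,0,20,0,0,0,-1,0,0,21,0,0,0,-1])

```text
clock: 9.35
tool_pos: [0.531, -0.1712, 0.1201]
orientation: [[-0.216, 0.976, 0.001], [0.976, 0.216, -0.005], [-0.005, -0.0, -1.0]]
ft_force: [-3.3, -2.2, 6.0]
gripper_width: 0.0004
```

Run:
```python
from h import *
import pickle
rel([.5304,-.1678,.119],Rt(.2226,.0))
S={n:snap(n) for n in('scene','top')}
pickle.dump(S,open('S6.pkl','wb'))
c=S['scene']['frame'][150:270,200:270,::-1]; cv2.imwrite('pics/s6.png',cv2.resize(c,None,fx=5,fy=5,interpolation=cv2.INTER_CUBIC))
c=S['top']['frame'][140:260,270:390,::-1]; cv2.imwrite('pics/t6.png',cv2.resize(c,None,fx=5,fy=5,interpolation=cv2.INTER_CUBIC))
```

```text
t 9.35 pos [ 0.531  -0.1712  0.1201] F [-3.34 -2.23  5.95] w 0.0004
d mm [3.4 0.2 1.1] rv [-0.     0.005 -0.005]
```

View pics/s6.png

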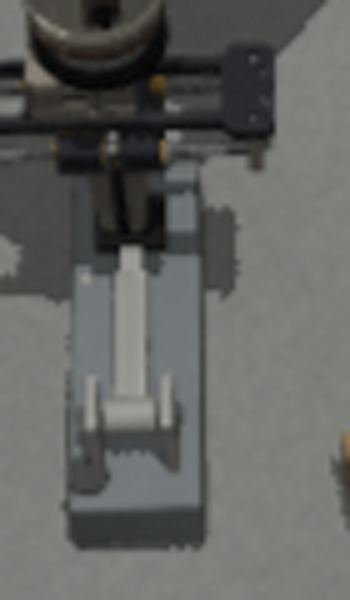

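View pics/t6.png

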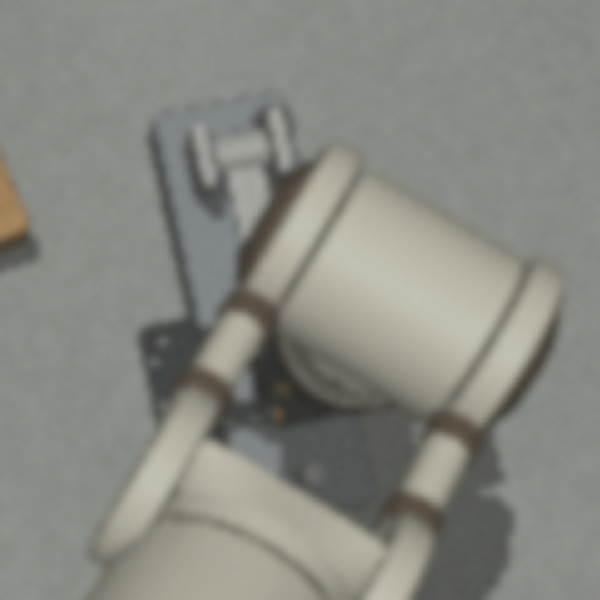

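Run:
```python
from h import *
import pickle
np.set_printoptions(precision=2,suppress=True)
A=pickle.load(open('S0.pkl','rb'))['scene'];B=pickle.load(open('S6.pkl','rb'))['scene']
def dark(s):
    f=s['frame'].astype(int); 
    for v in range(180,206): print(v,[int(f[v,u].sum()/3) for u in (219,221,223,228,230,231,232)])
print('rest');dark(A);print('now');dark(B)
o=np.array([.6036,-.1513]);c,sn=np.cos(.2226),np.sin(.2226)
for base in(.0075,.01):
  for th in(0,.15,.2,.25):
    a=.2-th # up
    P=[]
    for dx,dz,y in((-115,5,-22),(-115,-5,-22),(-115,5,22),(-115,-5,22)):
        x=60+dx*np.cos(a)-dz*np.sin(a)*-1*1; z=90-dx*np.sin(a)+dz*np.cos(a)
        P.append([o[0]+(x*c-y*sn)/1e3,o[1]+(x*sn+y*c)/1e3,base+z/1e3])
    print(base,th,proj(A,P).ravel())
```

```text
rest
180 [119, 120, 119, 113, 122, 122, 119]
181 [120, 121, 118, 99, 124, 121, 119]
182 [111, 112, 106, 81, 110, 107, 108]
183 [113, 116, 115, 73, 84, 89, 103]
184 [74, 69, 71, 44, 46, 52, 74]
185 [33, 24, 25, 27, 26, 26, 42]
186 [27, 26, 24, 26, 27, 25, 38]
187 [23, 25, 25, 26, 25, 24, 37]
188 [24, 26, 26, 25, 24, 23, 34]
189 [25, 27, 25, 24, 25, 23, 35]
190 [24, 25, 24, 24, 24, 24, 37]
191 [23, 23, 27, 27, 25, 26, 39]
192 [25, 24, 24, 25, 24, 24, 39]
193 [24, 26, 25, 25, 23, 25, 40]
194 [25, 26, 27, 24, 26, 27, 41]
195 [22, 25, 24, 31, 21, 20, 35]
196 [26, 23, 97, 54, 31, 49, 90]
197 [58, 57, 106, 76, 58, 92, 109]
198 [66, 65, 105, 82, 64, 102, 112]
199 [65, 65, 104, 81, 65, 102, 112]
200 [66, 66, 105, 82, 65, 103, 112]
201 [66, 65, 107, 109, 65, 79, 106]
202 [66, 65, 144, 135, 64, 94, 108]
203 [66, 66, 155, 140, 65, 78, 106]
204 [97, 78, 154, 141, 103, 103, 111]
205 [109, 106, 154, 141, 114, 113, 114]
now
180 [40, 73, 55, 36, 36, 36, 83]
181 [26, 43, 26, 21, 24, 22, 67]
182 [16, 37, 32, 16, 18, 18, 44]
183 [17, 35, 24, 18, 17, 18, 28]
184 [27, 32, 14, 33, 46, 47, 48]
185 [43, 38, 
[... 535 characters left out ...]
 64, 63, 96]
202 [68, 68, 67, 101, 66, 67, 79]
203 [68, 69, 67, 101, 67, 68, 98]
204 [68, 68, 113, 146, 67, 68, 107]
205 [106, 105, 133, 150, 103, 106, 113]
0.0075 0 [217.85 196.54 218.16 197.81 232.63 196.05 232.85 197.31]
0.0075 0.15 [218.38 198.88 218.68 200.56 233.01 198.39 233.23 200.07]
0.0075 0.2 [218.55 199.82 218.85 201.63 233.13 199.33 233.35 201.14]
0.0075 0.25 [218.72 200.83 219.01 202.76 233.26 200.34 233.48 202.27]
0.01 0 [217.77 196.08 218.08 197.34 232.57 195.58 232.79 196.85]
0.01 0.15 [218.3  198.42 218.6  200.1  232.95 197.93 233.17 199.61]
0.01 0.2 [218.48 199.36 218.77 201.18 233.08 198.87 233.3  200.69]
0.01 0.25 [218.65 200.38 218.94 202.32 233.21 199.89 233.42 201.83]
```

Run:
```python
from h import *
rel([.5304,-.1678,.120])
s=snap('scene','s7f.png')
for i in range(4): snap('scene')
rel([.5304,-.1678,.120])
```

```text
t 9.45 pos [ 0.531  -0.1712  0.1205] F [-4.08 -1.35  6.33] w 0.0006
d mm [3.4 0.1 0.4] rv None
t 9.7 pos [ 0.531  -0.1711  0.1206] F [-4.04 -1.52  5.39] w 0.0004
d mm [3.4 0.1 0.6] rv None
```

View pics/s7f.png

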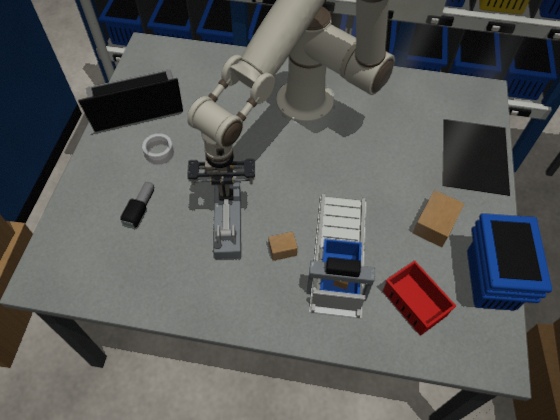

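>>> jog_arm(increments=[0,0,1,0,0,0,-1,0,0,1.5,0,0,0,-1,0,0,1.5,0,0,0,-1])

```text
clock: 10.0
tool_pos: [0.5309, -0.1712, 0.1191]
orientation: [[-0.216, 0.976, 0.001], [0.976, 0.216, -0.005], [-0.005, -0.0, -1.0]]
ft_force: [-3.0, -0.7, 5.5]
gripper_width: 0.0004
```

Run:
```python
from h import *
s=snap('scene');f=s['frame'].astype(int)
for v in range(195,204): print(v,[int(f[v,u].sum()/3) for u in (219,221,223,230,231)])
for i in range(5): snap('top')
rel([.5304,-.1678,.120])
print(workorder.job_done())
rel([.5304,-.1678,.120])
```

```text
195 [29, 46, 24, 11, 20]
196 [33, 28, 25, 23, 25]
197 [32, 24, 24, 27, 27]
198 [34, 25, 28, 25, 27]
199 [33, 21, 19, 18, 16]
200 [39, 22, 21, 33, 33]
201 [61, 59, 59, 60, 60]
202 [69, 68, 67, 67, 67]
203 [68, 69, 67, 67, 67]
t 10.3 pos [ 0.5309 -0.1712  0.1192] F [-3.78 -0.74  6.19] w 0.0002
d mm [ 3.4  0.2 -0.8] rv None
the job is handed in; nothing more can be done
None
the job is handed in; nothing more can be done
```

I slid the tub home against the end stop with its carton still inside. Then I pressed the scan lever to level and handed the job in at about 10.3 s, with the shut fingers still holding the pad down.

**Tub:**
- A second push met a hard stop at the same place (TCP x 0.607 to 0.608 m), as expected from the lane measurement. The force was 12 N then, and 37 N on the first push.
- In the pictures the tub's rear rim is within a few millimetres of its home position.
- The last full picture shows the carton inside the tub. The parcel, tape roll and hand scanner look where they were at the start.

**Lever:**
- The fingertips finished at z 0.105 m, holding steady, with about 6 N upward on the tool. That matches the force given for level.
- The triangulated post top is also 0.105 m, and counting down from first contact gives 0.1055 to 0.107 m.
- The pad's edge moved about as far in the camera as 0.2 rad predicts.

**Disagreements:**
- The stand's corners gave a level height of about 0.102 m, roughly 3 mm lower than the other checks. I went with the contact and post readings.
- The fingers sit about 3 mm to one side of the pad's centre line.

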